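# Level the little spice shelf with a pocket spirit level

## Robot

A 6-joint arm with a two-finger parallel gripper is mounted at the origin on a cart in front of the work surface, level with it; the furniture and walls round the work are solid. World frame = base frame: x ahead of the robot, y to its left, z up, the work surface at z = 0. Lengths are in m, angles in rad, forces in N, time in s.
With the tool pointing down it reaches from about 0.275 to 1 m from the base axis. Payload 8.4 kg.
Tool frame: the origin (TCP) lies on the centre line of the jaws, within the pads' length; the fingertips stand 25 mm ahead of it and the grasp point (between the pads) lies 6 mm ahead of it (ctrl.tip_reach is the distance from the TCP to the fingertips, in m); z points along the fingers, y is the line along which they close (so a half turn about z gives the same grasp; the last joint's range is limited). The gripper opens to 85 mm and grips with 20 to 120 N. Pads are 22 mm wide; open, the fingers measure 114 mm over their backs; the gripper's body (76 mm by 85 mm) begins 54 mm behind the grasp point. The pads swing forward as they close: fully open they stand 13 mm farther back than shut.
Start: joints at [-1.207, 0.353, 1.633, -0, 1.155, -0.002], TCP at [0.224, -0.584, 0.256] pointing down, gripper open.
Joint ranges: [-2.63, 2.63], [-0.92, 2.1], [0.06, 2.66], [-1.3, 4.44], [0, 2.69], [-3.02, 3.02]. Speed limits (rad/s): [2.22, 2.22, 2.79, 3.14, 3.14, 3.14].

## Interface

Orientations are given as [roll, pitch, yaw] about the fixed x, y, z axes, in that order (R = Rz(yaw) Ry(pitch) Rx(roll)).
In Python, from plant import ctrl, grab_frame, camera_model, job gives the robot as it stands.
- The arm moves only by the tool send_rows, never from a script. Its argument "motion" is a list of rows, each a list of 6 numbers: the shift along the world's x, y, z in cm, then the turn, a rotation vector about the world's x, y, z in rad. A call has 1 to 12 rows; each row is the pose to reach, as a shift and turn from the pose commanded when the call began; what a row does not reach only later rows make up. A row lasts 1/8 s, in which the tool goes at most 62.5 mm and 10.7 degrees, less where a joint would pass 70% of its speed; a pose out of reach is approached as far as the arm can. A call with a gripper value outside its range is refused whole. "gripper" is the opening, from -1 (shut) to 1 (fully open), so that 0 is half open, set as the call begins (left out, the last holds). The fingers move at their own pace and stop on an object; "force" is the grip in N (left out, the last holds). Time passes only in rows, so rows that repeat a pose let the fingers close. It gives the time, the measured TCP pose, the force, the opening and the grip force at its end, in the units of the state.
- ctrl.state(): the state, without advancing time (a new reading comes with each control period).
- grab_frame(name): name is "scene" or "top" or "wrist"; returns (picture, depth): 384x512x3 uint8, blue, green, red; 384x512 float32, m along the optical axis (not along the pixel's ray), 0 where there is no reading.
- camera_model(name): a dict with "fovy" (degrees; the focal length in pixels is half the picture's height over the tangent of half this angle, whatever the lens; pixels are square), "cx", "cy" (the principal point, pixels), "view" (4x4, takes a point from world to camera coordinates). Camera axes: x right, y down, z forward; pixel columns grow to the right and rows downward; lengths in m; the calibration is good to about 2 mm. A picture is of the moment at which its call begins: read the wrist's pose just before it. camera_model takes no time and is no camera call; for the wrist camera it gives the pose at the moment of the call.
- job.sign_off(): hands the job in; it is judged then, once.
The state is a dict: "clock": time; "joint_pos": joint angles; "joint_velocities": joint speeds; "joint_efforts": joint torques, N m; "position": TCP position; "tool_rot": TCP orientation; "ft_force": force on the tool from outside, world axes, zero at the start; "wrist_torque": the same for the moment, N m; "grip_width": finger opening in m; "grasp_force": force on a finger pad.
Only numpy, scipy, OpenCV 4.12 (cv2) and the standard library are available. Lean on these libraries where they do the work, as an engineer would, in place of code of your own. Each camera call takes 0.05 s, during which the arm holds its last target. There are 200 camera calls.

## Task

The emptied spice shelf on the worktop sags at its front. Pull the pocket spirit level up out of its spring clips, lay it on the shelf board lengthwise from front to back, in the middle of the board and clear of the knob, and let go of it; then turn the knob of the threaded front foot until the bubble settles between the two lines of the vial. To prove that the shelf stays level under load, finish by pressing lightly down on the level with the fingertips and stay there: the program ends while still pressing, the bubble still between its lines, and the jars, mug, tin and cup around are left standing where they are.

Things in the scene. Friction and masses are not known exactly. Their poses are not given: they have to be found in the camera images.
- level: pocket spirit level of I-section aluminium with black ends, 180 mm long, 24 mm wide, 48 mm high, 0.25 to 0.39 kg, grooves along both sides between 12 mm flanges. Origin: centre of the underside; x along its length, z up. At the start it stands upright in the clips of the rail and comes out straight up, against a pull of about 10 N plus its weight
- vial (a point): middle of the level's top, over its vial: 64 mm long, two black lines 11 mm either side of the middle, pale bubble 16 mm long seen from above. The solid top beyond the vial (35 to 80 mm from this point along the level) is the place to press
- bubble (a joint): displacement of the bubble from the middle of the vial along the level's x (m), from -0.016 to 0.016; the bubble runs to the higher end, 0.8 mm for each milliradian of slope, and takes about 1 s to settle. Centred is 0
- clip_rail: wooden batten 210 x 70 x 16 mm fastened to the worktop, with two sprung steel clips 55 mm either side of its middle (18 mm wide along the batten, reaching 31 mm above it) that snap into the level's side grooves. Origin: centre of the underside; x along its length. The level stands on the batten's top, along its x
- shelf: feet of the shelf, fastened to the worktop. Origin on the worktop under the middle of the shelf; x runs from front (axis of the foot knob, at x = -135 mm) to back (rear panel, at x = +125 mm, on whose pads the board tilts)
- shelf_seat (a point): on the top face of the wooden shelf board, on its middle line, for the middle of the level: 92 mm above the worktop when level, 165 mm behind the knob's axis; board axes (x from front to back, z square to it). The board is 255 mm deep, 180 wide, 18 thick, front edge 30 mm behind the knob's axis, a 28 mm high wire gallery on its sides and back; at first its front hangs 1.9 to 4.6 mm too low
- knob_grip (a point): on the axis of the black fluted knob, 39 to 42 mm across, 113 to 139 mm above the worktop; this point lies at 126 mm. It heads the upright right-hand screw that is the front foot and keeps its height. Turned clockwise from above it raises the front of the board: 8 mm a turn, 4.9 mrad a rad; stiff (0.06 N m), stays as left. Fingertips above 105 mm clear board and nut
- oregano_jar: spice jar with a black lid, 41 mm across, 105 mm high, left of the shelf; leave alone
- pepper_jar: spice jar with a black lid, 41 mm across, 105 mm high, left of the shelf; leave alone
- honey_jar: glass jar with a dark lid, 65 mm across, 86 mm high, front right; leave alone
- mug: mug, 78 mm across, 101 mm high, right of the clip rail; leave alone
- tin: food tin, 75 mm across, 110 mm high, front left; leave alone
- small_cup: small cup, 65 mm across, 56 mm high, behind the clip rail; leave alone

How it is judged:
By the outcome, as a careful person would: the job done as asked, in the order asked, and still so for the second after the job is handed in, while the arm keeps its last pose, push and grip.
It also fails if it takes over 72 s, if anything falls off the work surface, if the arm or the gripper's body presses on something with over 40 N, if the wrist force passes 120 N, or if a joint passes its speed limit or range.

## Working session

There is one attempt and no reset: what is moved stays moved. The work goes in short steps, Python scripts to look and compute and a tool call to move; the robot and the scene stay as the last step left them, time stands still between calls to the robot, and variables do not carry over. Pictures are saved under pics/ and viewed, at most 10 in all, crops included, and the job is handed in when it is done.

Besides the shell and the picture viewer there is one more tool, called in YAML: its name, and indented under it one key for each argument. send_rows: Moves the arm, as the interface text tells. Its arguments: {"type":"object","properties":{"motion":{"type":"array","items":{"type":"array","items":{"type":"number"}}},"gripper":{"type":"number"},"force":{"type":"number"}},"required":["motion"]}

```bash
mkdir -p pics
cat > h.py <<'E'
import numpy as np, cv2
from plant import ctrl, grab_frame, camera_model, job
def cam(n):
    c=camera_model(n); f=192/np.tan(np.radians(c["fovy"])/2); V=np.array(c["view"]); return f,c["cx"],c["cy"],V,c
def ray(m,u,v,z):
    f,cx,cy,V=m[:4]; R=V[:3,:3]; o=-R.T@V[:3,3]; d=R.T@np.array([(u-cx)/f,(v-cy)/f,1]); return o+d*(z-o[2])/d[2]
def cloud(m,D):
    f,cx,cy,V=m[:4]; v,u=np.mgrid[:384,:512]; P=np.stack([(u-cx)/f*D,(v-cy)/f*D,D],-1)
    return (P-V[:3,3])@V[:3,:3]
def proj(m,p):
    f,cx,cy,V=m[:4]; q=V[:3,:3]@np.array(p)+V[:3,3]; return q[0]/q[2]*f+cx,q[1]/q[2]*f+cy
E
python3 - <<'E'
from h import *
s=ctrl.state();print(s["clock"],s["position"],s["tool_rot"],s["grip_width"])
for n in ("scene","top","wrist"):
    m=cam(n);im,d=grab_frame(n);np.savez(f"{n}0.npz",im=im,d=d);cv2.imwrite(f"pics/{n}0.png",im);print(n,m[4])
a=cv2.imread("pics/top0.png");b=cv2.imread("pics/scene0.png")
E
```

```text
0.0 [ 0.2234116  -0.58321521  0.25555415] [-3.14018443e+00 -6.72567987e-06  3.65787320e-01] 0.08518364729539375
scene {'fovy': 53.53609038895961, 'cx': 252.89851568594318, 'cy': 184.55770962840086, 'view': array([[-0.70011351, -0.71377574, -0.01911193,  0.35479043],
       [-0.38282499,  0.39782244, -0.83377595,  0.2649858 ],
       [ 0.6027322 , -0.57642128, -0.55177206,  1.02328162],
       [ 0.        ,  0.        ,  0.        ,  1.        ]])}
top {'fovy': 47.05261689624306, 'cx': 255.98278136814753, 'cy': 186.88737669092433, 'view': array([[ 4.63329715e-04, -9.99876921e-01,  1.56820972e-02,
        -2.52295562e-02],
       [-9.92763395e-01, -2.34311967e-03, -1.20063948e-01,
         5.14128268e-01],
       [ 1.20085916e-01, -1.55129828e-02, -9.92642292e-01,
         1.68779642e+00],
       [ 0.00000000e+00,  0.00000000e+00,  0.00000000e+00,
         1.00000000e+00]])}
wrist {'fovy': 60.21477870350902, 'cx': 258.70238735107023, 'cy': 193.62796163048523, 'view': array([[ 0.3590345 , -0.93332328, -0.00137099, -0.62438655],
       [-0.89165431, -0.3434384 ,  0.29496214, -0.03973397],
       [-0.27576589, -0.10467913, -0.95550796,  0.37829988],
       [ 0.        ,  0.        ,  0.        ,  1.        ]])}
```

View pics/top0.png

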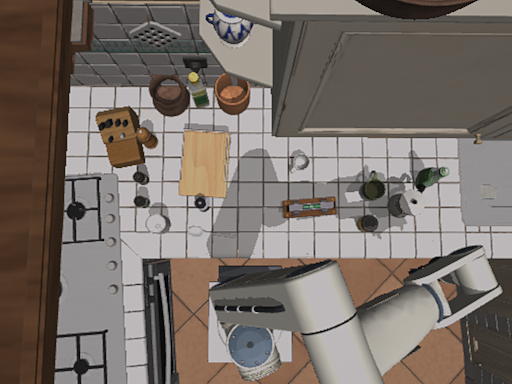

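View pics/scene0.png

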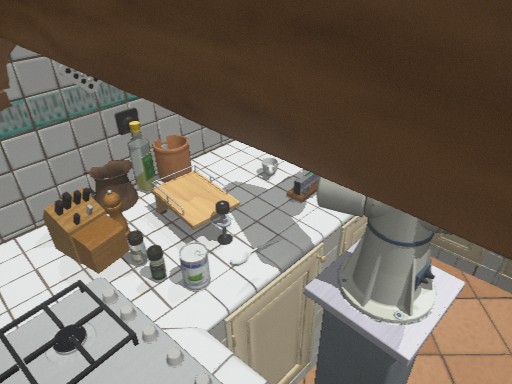

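Top view: the level is in its rail at (310,207), knob at (201,203), board around (204,163), jars at (140,178) and (140,201), tin at (156,224), cup at (300,161), mug at (374,187). Next I compute positions from the depth.

Run:
```python
from h import *
m=cam("top");z=np.load("top0.npz");P=cloud(m,z["d"])
for n,(u,v) in dict(level=(310,207),railL=(286,209),railR=(333,206),knob=(201,203),b1=(185,140),b2=(222,140),b3=(185,190),b4=(222,190),bc=(204,163),jar=(140,178),jar2=(140,201),tin=(156,224),cup=(300,161),mug=(372,190),honey=(369,223),cab=(280,130),cab2=(400,130),teap=(235,30)).items(): print(n,np.round(P[v,u],3))
hsv=cv2.cvtColor(z["im"],cv2.COLOR_BGR2HSV)
# level top: points z 0.05..0.08 near rail
M=((P[...,2]>0.045)&(P[...,2]<0.09)); M[:, :280]=0;M[:,340:]=0;M[:190]=0;M[225:]=0
q=P[M];print(len(q),q.min(0),q.max(0),np.median(q,0))
r=cv2.minAreaRect((q[:,:2]*1000).astype(np.float32));print(r)
M=((P[...,2]>0.1)&(P[...,2]<0.16)); M[:, :190]=0;M[:,215:]=0;M[:192]=0;M[215:]=0
q=P[M];print(len(q),q.min(0),q.max(0),q.mean(0))
# board wood
M=((P[...,2]>0.075)&(P[...,2]<0.1)&(hsv[...,1]>60)); M[:, :170]=0;M[:,240:]=0;M[:120]=0;M[205:]=0
q=P[M];r=cv2.minAreaRect((q[:,:2]*1000).astype(np.float32));print(len(q),r)
A=np.c_[q[:,:2],np.ones(len(q))];print(np.linalg.lstsq(A,q[:,2],rcond=None)[0])
print(cv2.boxPoints(r))
im=z["im"];cv2.imwrite("pics/c0.png",np.hstack([cv2.resize(im[110:240,120:240],None,fx=3.3,fy=3.3),cv2.resize(im[110:240,270:390],None,fx=3.3,fy=3.3)]))
```

```text
level [ 0.434 -0.231  0.056]
railL [ 0.429 -0.142  0.02 ]
railR [ 0.438 -0.318  0.062]
knob [0.442 0.177 0.137]
b1 [0.686 0.246 0.091]
b2 [0.686 0.106 0.092]
b3 [0.495 0.243 0.089]
b4 [0.496 0.104 0.083]
bc [0.598 0.173 0.09 ]
jar [0.538 0.41  0.1  ]
jar2 [0.452 0.405 0.106]
tin [0.367 0.345 0.103]
cup [ 0.62  -0.2    0.014]
mug [ 0.505 -0.484  0.012]
honey [ 0.372 -0.448  0.085]
cab [ 0.591 -0.077  0.624]
cab2 [ 0.596 -0.395  0.609]
teap [0.799 0.036 0.752]
312 [ 0.40755667 -0.32306164  0.04506024] [ 0.47366547 -0.14158282  0.07486162] [ 0.43763902 -0.23224973  0.06270355]
((438.69873046875, -232.3839111328125), (58.02802276611328, 182.60118103027344), 5.6663360595703125)
104 [0.42516603 0.16364605 0.11588209] [0.46396454 0.20276765 0.14550078] [0.44483291 0.18283355 0.13618783]
2876 ((599.8211669921875, 172.9119110107422), (177.29327392578125, 253.3413848876953), 86.4386978149414)
[ 0.0140004  -0.00038117  0.0813943 ]
[[467.88867  92.30479]
 [720.74084  76.56812]
 [731.75366 253.51904]
 [478.9015  269.2557 ]]
```

View pics/c0.png

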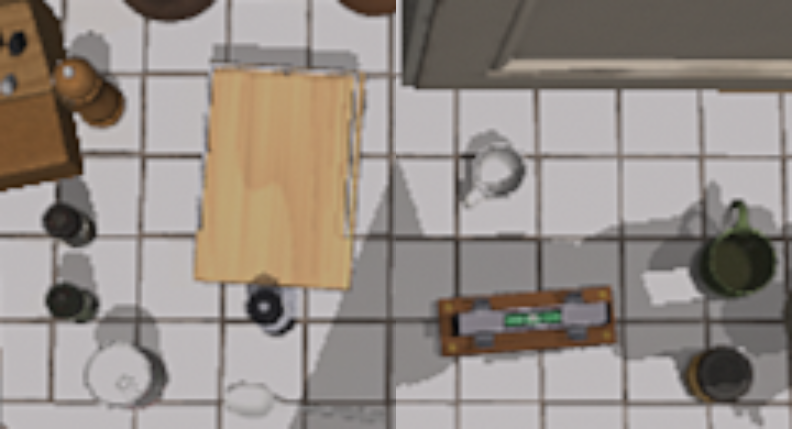

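The crop confirms it: level across the rail with its green vial in the middle, and the knob in front of the board. I'll move over the level for a close look.

send_rows:
  motion:
    - [3,5,-0.5,0,0,0.18]
    - [6,10,-1,0,0,0.36]
    - [9,15,-1.5,0,0,0.54]
    - [12,20,-2,0,0,0.72]
    - [15,25,-2.5,0,0,0.9]
    - [18,30,-3,0,0,1.08]
    - [21,34.5,-3.5,0,0,1.25]
    - [21.5,35.1,-3.6,0,0,1.304]
    - [21.5,35.1,-3.6,0,0,1.304]
    - [21.5,35.1,-3.6,0,0,1.304]
  gripper: 1
  force: 60

```text
clock: 1.4
position: [0.4382, -0.2331, 0.2203]
tool_rot: [-3.141, 0.0, 1.668]
ft_force: [-0.7, 0.2, 1.0]
grip_width: 0.0852
grasp_force: 0.0
```

Run:
```python
from h import *
s=ctrl.state();print(s["clock"],s["position"],s["tool_rot"],s["grip_width"],ctrl.tip_reach)
m=cam("wrist");im,d=grab_frame("wrist");P=cloud(m,d);np.savez("wrist1.npz",im=im,d=d,P=P);cv2.imwrite("pics/w1.png",im)
M=(P[...,2]>0.058)&(P[...,2]<0.07)&(abs(P[...,0]-.437)<.06)&(abs(P[...,1]+.232)<.12)
q=P[M];r=cv2.minAreaRect((q[:,:2]*1000).astype(np.float32));print(len(q),r,np.median(q[:,2]),cv2.boxPoints(r))
```

```text
1.4 [ 0.43823457 -0.2330969   0.22025101] [-3.14132675e+00  6.28663851e-05  1.66807406e+00] 0.08519516483080865 0.025
5381 ((437.4847106933594, -232.67037963867188), (24.938251495361328, 182.33436584472656), 4.481222152709961) 0.06284409800779898 [[ 417.9306  -142.75613]
 [ 432.17682 -324.5331 ]
 [ 457.03882 -322.58463]
 [ 442.7926  -140.80765]]
```

View pics/w1.png

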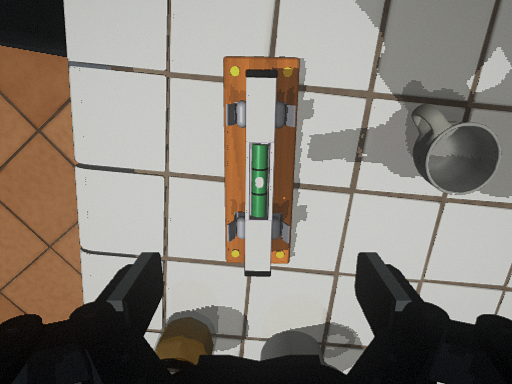

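The level is seen upright in its clips: vial (245-270, 143-217), bubble near (259,182), both clips well clear of the middle. I'll descend and grip.

send_rows:
  motion:
    - [-0.05,0.04,-3,0,0,-0.018]
    - [-0.05,0.04,-7,0,0,-0.018]
    - [-0.05,0.04,-11,0,0,-0.018]
    - [-0.05,0.04,-14.5,0,0,-0.018]
    - [-0.05,0.04,-16,0,0,-0.018]
    - [-0.05,0.04,-17,0,0,-0.018]
    - [-0.05,0.04,-17,0,0,-0.018]
    - [-0.05,0.04,-17,0,0,-0.018]

```text
clock: 2.45
position: [0.4387, -0.2326, 0.0512]
tool_rot: [3.14, 0.001, 1.652]
ft_force: [0.7, -0.6, 0.2]
grip_width: 0.0855
grasp_force: 0.0
```

send_rows:
  motion:
    - [0,0,0,0,0,0]
    - [0,0,0,0,0,0]
    - [0,0,0,0,0,0]
    - [0,0,0,0,0,0]
    - [0,0,0,0,0,0]
    - [0,0,0,0,0,0]
  gripper: -1
  force: 60

```text
clock: 3.2
position: [0.4382, -0.2323, 0.0505]
tool_rot: [3.141, 0.0, 1.652]
ft_force: [-0.2, 1.1, 6.0]
grip_width: 0.0231
grasp_force: 58.5
```

send_rows:
  motion:
    - [0,0,0.5,0,0,0]
    - [0,0,1,0,0,0]
    - [0,0,1.5,0,0,0]
    - [0,0,2.5,0,0,0]
    - [0,0,4,0,0,0]
    - [0,0,6,0,0,0]
    - [0,0,9,0,0,0]
    - [0,0,13,0,0,0]
    - [0,0,16,0,0,0]
    - [0,0,16,0,0,0]
    - [0,0,16,0,0,0]

```text
clock: 4.58
position: [0.4374, -0.2319, 0.2097]
tool_rot: [-3.141, -0.0, 1.652]
ft_force: [1.0, 0.1, -3.8]
grip_width: 0.0236
grasp_force: 62.1
```

Run:
```python
from h import *
s=ctrl.state();print(s["clock"],s["position"],s["tool_rot"],s["grip_width"],s["ft_force"],s["wrist_torque"])
m=cam("wrist");im,d=grab_frame("wrist");P=cloud(m,d);cv2.imwrite("pics/w2.png",im)
z0=s["position"][2]
for u,v in [(258,290),(258,250),(258,350)]: print(P[v,u])
g=cv2.inRange(cv2.cvtColor(im,cv2.COLOR_BGR2HSV),(40,80,30),(90,255,255));q=P[g>0];q=q[q[:,2]>.1];print(len(q),q.mean(0) if len(q) else 0)
```

```text
4.575 [ 0.43737086 -0.23192003  0.20974422] [-3.14082824e+00 -4.27179777e-04  1.65179645e+00] 0.023637704540220145 [ 0.95394542  0.13146701 -3.78938798] [-0.04635281  0.01067094  0.0259962 ]
[ 0.43592892 -0.22589129  0.22182403]
[ 0.43468303 -0.21074107  0.22012772]
[ 0.4380962  -0.25231915  0.22204237]
4284 [ 0.43610308 -0.225253    0.22005125]
```

View pics/w2.png

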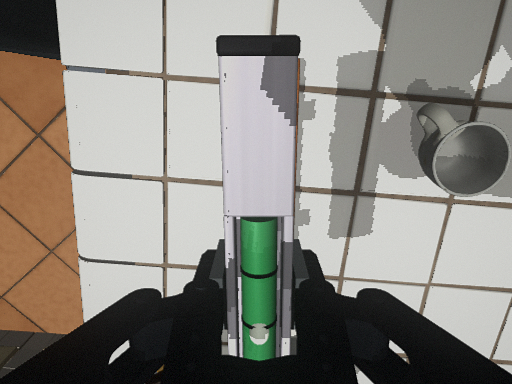

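Held and out of the clips; the top is about 12 mm above the TCP. Next I carry it to hover over the board.

send_rows:
  motion:
    - [1.7,4,1,0,0,0.15]
    - [3.4,8.1,2,0,0,0.29]
    - [5.1,12.1,3,0,0,0.43]
    - [6.8,16.2,3,0,0,0.57]
    - [8.5,20.2,3,0,0,0.71]
    - [10.2,24.2,3,0,0,0.86]
    - [11.9,28.3,3,0,0,1.0]
    - [13.6,32.3,3,0,0,1.14]
    - [15.3,36.4,3,0,0,1.29]
    - [17.0,40.4,3,0,0,1.428]
    - [17.0,40.4,3,0,0,1.428]
    - [17.0,40.4,3,0,0,1.428]

```text
clock: 6.12
position: [0.607, 0.1713, 0.2385]
tool_rot: [-3.14, -0.003, 3.079]
ft_force: [-0.9, -0.2, -2.7]
grip_width: 0.023
grasp_force: 61.9
```

Run:
```python
from h import *
s=ctrl.state();print(s["clock"],s["position"],s["tool_rot"],s["grip_width"],s["ft_force"],s["joint_pos"])
m=cam("wrist");im,d=grab_frame("wrist");P=cloud(m,d);np.savez("w3.npz",im=im,P=P);cv2.imwrite("pics/w3.png",im)
hsv=cv2.cvtColor(im,cv2.COLOR_BGR2HSV)
W=(P[...,2]>.078)&(P[...,2]<.098)&(hsv[...,1]>60)&(abs(P[...,0]-.6)<.16)&(abs(P[...,1]-.17)<.13)
q=P[W];A=np.c_[q[:,:2]-[.6,.17],np.ones(len(q))];print(len(q),np.linalg.lstsq(A,q[:,2],rcond=None)[0],q.min(0),q.max(0))
r=cv2.minAreaRect((q[:,:2]*1000).astype(np.float32));print(r,cv2.boxPoints(r))
K=(P[...,2]>.134)&(P[...,2]<.145)&(np.hypot(P[...,0]-.445,P[...,1]-.181)<.035)
q=P[K];print("knob",len(q),cv2.minEnclosingCircle((q[:,:2]*1000).astype(np.float32)) if len(q) else 0)
```

```text
6.125 [0.60704033 0.17131201 0.2385206 ] [-3.14016548e+00 -3.00814639e-03  3.07917861e+00] 0.02299232752125336 [-0.9460427  -0.15753679 -2.69655059] [ 2.72857738e-01  3.79941574e-01  1.63535551e+00 -3.95856737e-04
  1.12960583e+00 -1.23535707e+00]
40527 [ 0.01461196 -0.00061216  0.08966214] [0.46799328 0.07904088 0.08220471] [0.71762813 0.27082817 0.09563064]
((592.1436157226562, 174.77662658691406), (179.99183654785156, 241.43649291992188), 86.64332580566406) [[466.36307  92.00334]
 [707.3854   77.86687]
 [717.9242  257.54993]
 [476.90186 271.6864 ]]
knob 0 0
```

View pics/w3.png

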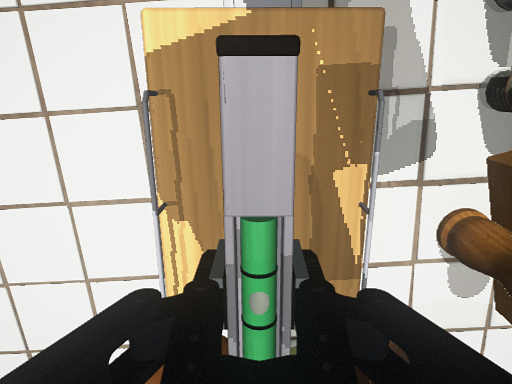

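Board edges and gallery are seen on either side of the level: front edge at row 10, knob just out of view. The board slope is about 14.6 mrad. I'll lower with that tilt.

send_rows:
  motion:
    - [0,0.2,-3,0,-0.014,0.004]
    - [0,0.2,-6,0,-0.014,0.004]
    - [0,0.2,-8.5,0,-0.014,0.004]
    - [0,0.2,-10,0,-0.014,0.004]
    - [0,0.2,-10.5,0,-0.014,0.004]
    - [0,0.2,-10.7,0,-0.014,0.004]
    - [0,0.2,-10.7,0,-0.014,0.004]
    - [0,0.2,-10.7,0,-0.014,0.004]

```text
clock: 7.18
position: [0.6085, 0.1739, 0.134]
tool_rot: [3.14, 0.015, 3.084]
ft_force: [-0.1, 0.2, -3.6]
grip_width: 0.0229
grasp_force: 62.0
```

send_rows:
  motion:
    - [0,0,-0.1,0,0,0]
    - [0,0,-0.2,0,0,0]
    - [0,0,-0.3,0,0,0]
    - [0,0,-0.3,0,0,0]
    - [0,0,-0.3,0,0,0]

```text
clock: 7.8
position: [0.6081, 0.1737, 0.1303]
tool_rot: [3.141, 0.014, 3.084]
ft_force: [-0.4, -0.6, -3.1]
grip_width: 0.0233
grasp_force: 62.0
```

send_rows:
  motion:
    - [0,0,-0.1,0,0,0]
    - [0,0,-0.2,0,0,0]
    - [0,0,-0.3,0,0,0]
    - [0,0,-0.3,0,0,0]

```text
clock: 8.3
position: [0.6081, 0.1737, 0.1274]
tool_rot: [3.141, 0.014, 3.084]
ft_force: [-0.6, -0.1, -0.9]
grip_width: 0.023
grasp_force: 62.1
```

send_rows:
  motion:
    - [0,0,-0.05,0,0,0]
    - [0,0,-0.1,0,0,0]
    - [0,0,-0.1,0,0,0]

```text
clock: 8.68
position: [0.6083, 0.1738, 0.1266]
tool_rot: [3.141, 0.015, 3.084]
ft_force: [0.4, -0.2, 0.9]
grip_width: 0.0234
grasp_force: 62.2
```

In contact. I'll release, then rise to view from the front side.

send_rows:
  motion:
    - [0,0,0,0,0,0]
    - [0,0,0,0,0,0]
    - [0,0,0,0,0,0]
    - [0,0,0,0,0,0]
    - [0,0,2,0,0,0]
    - [0,0,4,0,0,0]
    - [0,0,7,0,0,0]
    - [3,0,11,0,0.014,0]
    - [6,-0.3,14,0,0.014,0]
    - [8,-0.4,15,0,0.014,0]
    - [8,-0.4,15,0,0.014,0]
    - [8,-0.4,15,0,0.014,0]
  gripper: 1

```text
clock: 10.18
position: [0.6871, 0.1697, 0.2763]
tool_rot: [-3.141, -0.001, 3.084]
ft_force: [0.1, 0.1, -0.9]
grip_width: 0.0854
grasp_force: 0.0
```

```bash
cat >> h.py <<'E'
def look(name):
    s=ctrl.state();m=cam("wrist");im,d=grab_frame("wrist");P=cloud(m,d);cv2.imwrite(f"pics/{name}.png",im);np.savez(name+".npz",im=im,P=P,d=d)
    print(s["clock"],np.round(s["position"],4),np.round(s["tool_rot"],3),np.round(s["joint_pos"],2))
    return m,im,d,P
E
python3 - <<'E'
from h import *
m,im,d,P=look("w4")
M=(P[...,2]>.13)&(P[...,2]<.147)&(abs(P[...,0]-.607)<.11)&(abs(P[...,1]-.173)<.05)
q=P[M];r=cv2.minAreaRect((q[:,:2]*1000).astype(np.float32));print(len(q),r,np.median(q[:,2]),cv2.boxPoints(r))
K=(P[...,2]>.134)&(P[...,2]<.145)&(np.hypot(P[...,0]-.445,P[...,1]-.181)<.035)
q=P[K];print("knob",len(q),cv2.minEnclosingCircle((q[:,:2]*1000).astype(np.float32)) if len(q) else 0, np.median(q[:,2]) if len(q) else 0)
E
```

```text
10.175 [0.6871 0.1697 0.2763] [-3.141e+00 -1.000e-03  3.084e+00] [ 0.24  0.47  1.42  0.    1.26 -1.27]
6085 ((624.6231079101562, 172.25392150878906), (24.74936294555664, 147.6067352294922), 86.89212036132812) 0.13745308158678668 [[550.2574  163.89877]
 [697.64703 155.89612]
 [698.98883 180.60907]
 [551.5992  188.61172]]
knob 0 0 0
```

View pics/w4.png

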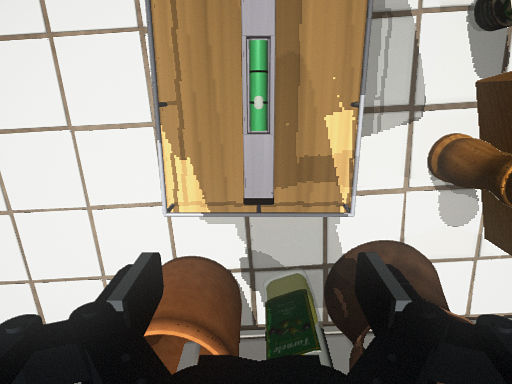

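Released: the level lies front to back on the board, vial lines at rows ~71 and ~102, the bubble at (258,102) toward the back. I'll measure the bubble.

```bash
cat >> h.py <<'E'
def bubble(m,im,zt=0.138,ax=np.array([.9983,-.0585])):
    """signed mm along board axis (back +) of bubble from line middle"""
    hsv=cv2.cvtColor(im,cv2.COLOR_BGR2HSV)
    g=cv2.inRange(hsv,(40,90,40),(90,255,255))
    n,l,st,c=cv2.connectedComponentsWithStats(cv2.morphologyEx(g,cv2.MORPH_CLOSE,np.ones((7,7))))
    k=1+np.argmax([st[i,4]*(abs(ray(m,*c[i],zt)[1]-.173)<.03) for i in range(1,n)])
    x,y,w,h=st[k,:4]; print("vial box",x,y,w,h)
    sub=hsv[y:y+h,x:x+w]
    b=(sub[...,1]<90)&(sub[...,2]>110); b[:, :3]=0; b[:,-3:]=0
    bl=(sub[...,2]<60); rows=bl[:,w//4:3*w//4].mean(1)
    print("dark rows",[(y+i,round(r,1)) for i,r in enumerate(rows) if r>.3])
    n2,l2,s2,c2=cv2.connectedComponentsWithStats(b.astype(np.uint8)); print([(s2[i,4],np.round(c2[i]+[x,y],1)) for i in range(1,n2) if s2[i,4]>8])
    i=1+np.argmax(s2[1:,4]); f=lambda u,v: ray(m,u,v,zt)[:2]@ax*1000
    u,v=c2[i]+[x,y]; return f(u,v)-(f(x+w/2,y)+f(x+w/2,y+h))/2, [round(f(x+w/2,y+j),1) for j in (0,h)], f(u,v), f
E
python3 - <<'E'
from h import *
z=np.load("w4.npz");r=bubble(cam("wrist"),z["im"]);print(r[:3]);
E
```

```text
vial box 266 289 53 70
dark rows [(np.int32(290), np.float64(0.3)), (np.int32(291), np.float64(0.5)), (np.int32(292), np.float64(0.6)), (np.int32(293), np.float64(0.7)), (np.int32(294), np.float64(0.8)), (np.int32(295), np.float64(1.0)), (np.int32(296), np.float64(1.0)), (np.int32(297), np.float64(1.0)), (np.int32(298), np.float64(1.0)), (np.int32(299), np.float64(1.0)), (np.int32(300), np.float64(1.0)), (np.int32(301), np.float64(1.0)), (np.int32(302), np.float64(1.0)), (np.int32(303), np.float64(1.0)), (np.int32(304), np.float64(1.0)), (np.int32(305), np.float64(1.0)), (np.int32(306), np.float64(1.0)), (np.int32(307), np.float64(1.0)), (np.int32(308), np.float64(1.0)), (np.int32(309), np.float64(1.0)), (np.int32(310), np.float64(1.0)), (np.int32(311), np.float64(1.0)), (np.int32(312), np.float64(1.0)), (np.int32(313), np.float64(1.0)), (np.int32(314), np.float64(1.0)), (np.int32(315), np.float64(1.0)), (np.int32(316), np.float64(1.0)), (np.int32(317), np.float64(1.0)), (np.int32(318), np.float64(1.0)), (np.int32(319), np.float64(1.0)), (np.int32(320), np.float64(1.0)), (np.int32(32
[... 763 characters left out ...]
0.9)), (np.int32(344), np.float64(0.8)), (np.int32(345), np.float64(0.8)), (np.int32(346), np.float64(0.8)), (np.int32(347), np.float64(0.9)), (np.int32(348), np.float64(0.9)), (np.int32(349), np.float64(1.0)), (np.int32(350), np.float64(1.0)), (np.int32(351), np.float64(1.0)), (np.int32(352), np.float64(1.0)), (np.int32(353), np.float64(0.9)), (np.int32(354), np.float64(0.8)), (np.int32(355), np.float64(1.0)), (np.int32(356), np.float64(1.0)), (np.int32(357), np.float64(1.0)), (np.int32(358), np.float64(1.0))]
[(np.int32(56), array([313.6, 295. ])), (np.int32(25), array([310.7, 352.4]))]
(np.float64(-32.161301320300936), [np.float64(766.4), np.float64(842.9)], np.float64(772.5009853461565))
```

```bash
sed -i 's/k=1+np.argmax.*/k=1+np.argmax([st[i,4]*(np.linalg.norm(ray(m,*c[i],zt)[:2]-[.608,.173])<.03) for i in range(1,n)])/; s/^    print("dark rows".*$/    print("dark rows",[y+i for i,r in enumerate(rows) if r>.5])/' h.py
python3 - <<'E'
from h import *
z=np.load("w4.npz");r=bubble(cam("wrist"),z["im"]);print(r[:3]);f=r[3]
E
```

```text
vial box 249 40 19 91
dark rows [np.int32(71)]
[(np.int32(113), array([258.3, 102. ]))]
(np.float64(10.41891494742356), [np.float64(565.0), np.float64(628.4)], np.float64(607.1111183383695))
```

send_rows:
  motion:
    - [-4,0.2,0.3,0,0,0]
    - [-8,0.4,0.3,0,0,0]
    - [-12,0.6,0.3,0,0,0]
    - [-15.5,0.8,0.3,0,0,0]
    - [-16.7,0.9,0.3,0,0,0]
    - [-16.7,0.9,0.3,0,0,0]
    - [-16.7,0.9,0.3,0,0,0]

```text
clock: 11.1
position: [0.522, 0.1788, 0.2793]
tool_rot: [3.141, 0.001, 3.084]
ft_force: [0.5, 0.5, 0.7]
grip_width: 0.0857
grasp_force: 0.0
```

Run:
```python
from h import *
m,im,d,P=look("w5")
print(bubble(m,im)[:3])
K=(P[...,2]>.13)&(P[...,2]<.145)&(np.hypot(P[...,0]-.445,P[...,1]-.181)<.035)
q=P[K];print("knob",len(q),cv2.minEnclosingCircle((q[:,:2]*1000).astype(np.float32)) if len(q) else 0, np.median(q[:,2]) if len(q) else 0)
```

```text
11.1 [0.522  0.1788 0.2793] [3.141e+00 1.000e-03 3.084e+00] [ 0.33  0.22  1.77 -0.    1.16 -1.19]
vial box 252 247 14 65
dark rows [np.int32(270)]
[(np.int32(67), array([258.6, 291.5]))]
(np.float64(11.212134347113647), [np.float64(562.5), np.float64(628.2)], np.float64(606.5568688925032))
knob 2282 ((443.00885009765625, 183.42831420898438), 20.78165626525879) 0.13767476162841102
```

View pics/w5.png

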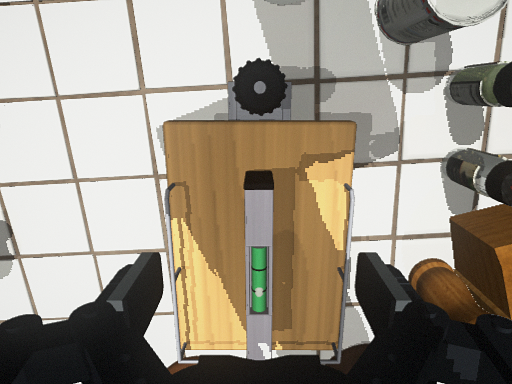

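The picture shows the knob at (260,87), the vial at rows 247-312 and the bubble at row 291, about 11 mm toward the back, so about 2.75 rad clockwise. I'll go down on the knob.

send_rows:
  motion:
    - [-4,0.25,-1,0,0,0]
    - [-7.9,0.46,-3,0,0,0]
    - [-7.9,0.46,-7,0,0,0]
    - [-7.9,0.46,-11,0,0,0]
    - [-7.9,0.46,-13.5,0,0,0]
    - [-7.9,0.46,-14.3,0,0,0]
    - [-7.9,0.46,-14.3,0,0,0]
    - [-7.9,0.46,-14.3,0,0,0]

```text
clock: 12.15
position: [0.443, 0.1836, 0.1372]
tool_rot: [3.141, 0.001, 3.084]
ft_force: [0.3, -0.3, 0.7]
grip_width: 0.0854
grasp_force: 0.0
```

send_rows:
  motion:
    - [0,0,0,0,0,0]
    - [0,0,0,0,0,0]
    - [0,0,0,0,0,0]
    - [0,0,0,0,0,0]
    - [0,0,0,0,0,0]
  gripper: -1
  force: 40

```text
clock: 12.78
position: [0.4423, 0.184, 0.137]
tool_rot: [3.14, 0.001, 3.083]
ft_force: [-2.5, 2.0, 6.7]
grip_width: 0.0376
grasp_force: 39.4
```

send_rows:
  motion:
    - [0,0,0,0,0,-0.12]
    - [0,0,0,0,0,-0.26]
    - [0,0,0,0,0,-0.4]
    - [0,0,0,0,0,-0.54]
    - [0,0,0,0,0,-0.68]
    - [0,0,0,0,0,-0.82]
    - [0,0,0,0,0,-0.96]
    - [0,0,0,0,0,-1.1]
    - [0,0,0,0,0,-1.24]
    - [0,0,0,0,0,-1.38]
    - [0,0,0,0,0,-1.5]
    - [0,0,0,0,0,-1.5]

```text
clock: 14.28
position: [0.4438, 0.1853, 0.1371]
tool_rot: [3.138, -0.004, 1.581]
ft_force: [2.1, 10.4, -1.8]
grip_width: 0.0379
grasp_force: 40.3
```

send_rows:
  motion:
    - [0,0,0,0,0,-0.12]
    - [0,0,0,0,0,-0.26]
    - [0,0,0,0,0,-0.4]
    - [0,0,0,0,0,-0.54]
    - [0,0,0,0,0,-0.68]
    - [0,0,0,0,0,-0.82]
    - [0,0,0,0,0,-0.96]
    - [0,0,0,0,0,-1.1]
    - [0,0,0,0,0,-1.2]
    - [0,0,0,0,0,-1.25]
    - [0,0,0,0,0,-1.25]
    - [0,0,0,0,0,-1.25]

```text
clock: 15.78
position: [0.4452, 0.1844, 0.1372]
tool_rot: [3.141, -0.007, 0.334]
ft_force: [9.6, 2.2, -5.5]
grip_width: 0.0377
grasp_force: 40.7
```

send_rows:
  motion:
    - [0,0,0,0,0,0]
    - [0,0,0,0,0,0]
    - [0,0,0,0,0,0]
    - [0,0,0,0,0,0]
    - [0,0,4,0,0,-0.1]
    - [0,0,8,0,0,-0.2]
    - [3,-0.2,12,0,0,-0.3]
    - [7,-0.4,14,0,0,-0.39]
    - [9,-0.8,14.3,0,0,-0.39]
    - [9,-0.8,14.3,0,0,-0.39]
    - [9,-0.8,14.3,0,0,-0.39]
    - [9,-0.8,14.3,0,0,-0.39]
  gripper: 1

```text
clock: 17.27
position: [0.531, 0.1754, 0.2788]
tool_rot: [3.141, 0.001, -0.056]
ft_force: [-0.3, -1.2, 0.3]
grip_width: 0.085
grasp_force: 0.0
```

Run:
```python
from h import *
m,im,d,P=look("w6")
print(bubble(m,im)[:3])
cv2.imwrite("pics/w6c.png",cv2.resize(im[0:300,150:400],None,fx=2,fy=2))
```

```text
17.275 [0.531  0.1754 0.2788] [ 3.141e+00  1.000e-03 -5.600e-02] [0.32 0.23 1.75 0.   1.16 1.94]
vial box 247 39 17 91
dark rows [np.int32(70), np.int32(101)]
[(np.int32(120), array([255. ,  85.2]))]
(np.float64(0.7311373100610581), [np.float64(629.9), np.float64(565.9)], np.float64(598.6149609828453))
```

View pics/w6c.png

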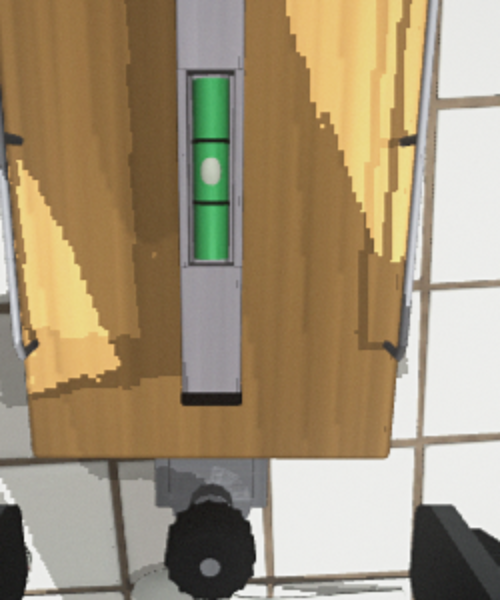

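The bubble is centred between the lines at rows 70 and 101 of the full frame, bubble at 85, within about 0.5 mm. Now I shut the fingers and press on the level's solid front part.

send_rows:
  motion:
    - [2.7,0.1,-1,0,0,0]
    - [2.7,0.1,-3,0,0,0]
    - [2.7,0.1,-5,0,0,0]
    - [2.7,0.1,-7,0,0,0]
    - [2.7,0.1,-9,0,0,0]
    - [2.7,0.1,-10,0,0,0]
    - [2.7,0.1,-10.5,0,0,0]
    - [2.7,0.1,-10.5,0,0,0]
    - [2.7,0.1,-10.5,0,0,0]
  gripper: -1
  force: 20

```text
clock: 18.45
position: [0.5594, 0.1765, 0.1749]
tool_rot: [-3.141, -0.001, -0.056]
ft_force: [0.2, -0.7, -0.1]
grip_width: 0.0
grasp_force: 0.0
```

send_rows:
  motion:
    - [0,0,-0.1,0,0,0]
    - [0,0,-0.2,0,0,0]
    - [0,0,-0.3,0,0,0]
    - [0,0,-0.4,0,0,0]
    - [0,0,-0.4,0,0,0]
    - [0,0,-0.4,0,0,0]

```text
clock: 19.2
position: [0.5591, 0.1764, 0.1703]
tool_rot: [3.142, 0.0, -0.056]
ft_force: [-0.4, 0.2, 0.4]
grip_width: -0.0002
grasp_force: 0.0
```

send_rows:
  motion:
    - [0,0,-0.1,0,0,0]
    - [0,0,-0.2,0,0,0]
    - [0,0,-0.3,0,0,0]
    - [0,0,-0.4,0,0,0]
    - [0,0,-0.4,0,0,0]
    - [0,0,-0.4,0,0,0]

```text
clock: 19.95
position: [0.5591, 0.1763, 0.1663]
tool_rot: [3.142, -0.0, -0.056]
ft_force: [0.1, 1.1, 0.1]
grip_width: -0.0002
grasp_force: 0.0
```

send_rows:
  motion:
    - [0,0,-0.05,0,0,0]
    - [0,0,-0.1,0,0,0]
    - [0,0,-0.15,0,0,0]
    - [0,0,-0.15,0,0,0]
    - [0,0,-0.15,0,0,0]

```text
clock: 20.58
position: [0.5591, 0.1764, 0.165]
tool_rot: [-3.142, -0.0, -0.056]
ft_force: [-1.4, -0.4, 4.3]
grip_width: 0.0003
grasp_force: 2.5
```

send_rows:
  motion:
    - [0,0,-0.03,0,0,0]
    - [0,0,-0.03,0,0,0]
    - [0,0,-0.03,0,0,0]
    - [0,0,-0.03,0,0,0]
    - [0,0,-0.03,0,0,0]
    - [0,0,-0.03,0,0,0]
    - [0,0,-0.03,0,0,0]
    - [0,0,-0.03,0,0,0]
    - [0,0,-0.03,0,0,0]
    - [0,0,-0.03,0,0,0]

```text
clock: 21.82
position: [0.5591, 0.1764, 0.165]
tool_rot: [-3.142, -0.0, -0.056]
ft_force: [-2.5, -0.4, 9.3]
grip_width: -0.0
grasp_force: 4.0
```

Run:
```python
from h import *
m,im,d,P=look("w7");s=ctrl.state();print(s["ft_force"],s["wrist_torque"])
print(bubble(m,im)[:3])
cv2.imwrite("pics/w7c.png",cv2.resize(im,None,fx=1.5,fy=1.5))
t=cam("top");im2,d2=grab_frame("top");a=cv2.imread("pics/top0.png")
df=cv2.absdiff(im2,a).max(2)>60
for n,(u,v) in dict(jar=(140,178),jar2=(140,201),tin=(156,224),cup=(300,161),mug=(374,187),honey=(369,223)).items(): print(n,df[v-12:v+12,u-12:u+12].mean())
```

```text
21.825 [0.5591 0.1764 0.165 ] [-3.142 -0.    -0.056] [ 0.3   0.4   1.8  -0.    0.95  1.93]
[-2.58404003 -0.97740418  7.64656531] [-0.08754329  0.47332488 -0.0422512 ]
vial box 243 72 31 146
dark rows [np.int32(123), np.int32(124), np.int32(125), np.int32(173), np.int32(174), np.int32(175)]
[(np.int32(323), array([258.1, 148.4]))]
(np.float64(0.5771149368563329), [np.float64(630.0), np.float64(566.2)], np.float64(598.6655286941068))
jar 0.0
jar2 0.0
tin 0.0
cup 0.0
mug 0.017361111111111112
honey 0.0920138888888889
```

View pics/w7c.png

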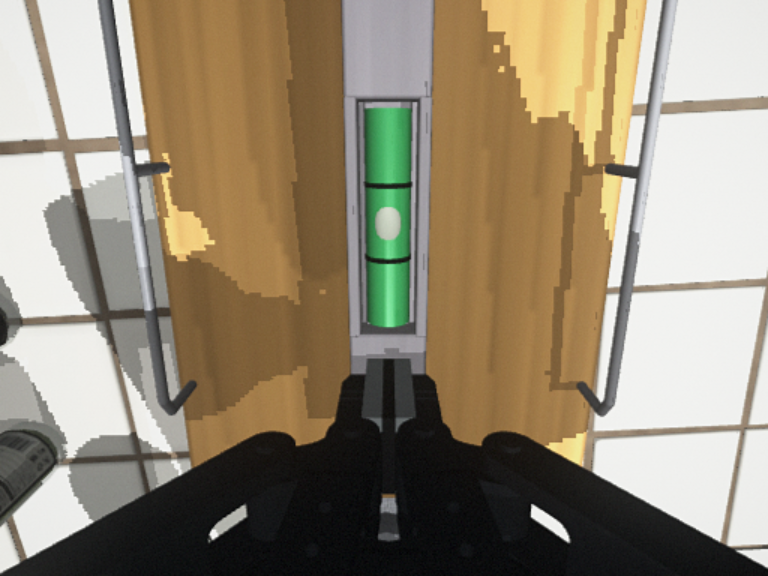

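The fingertips press at about 8 N on the solid top, and the bubble (258,148) stays centred between the lines at rows 124 and 174. The surrounding things are unmoved, so I'm handing in.

```bash
python3 -c "
from plant import job
print(job.sign_off())"
```

```text
the job is handed in; nothing more can be done
None
```

The job is handed in: the level lies released on the board, the knob is turned so the bubble sits within about 1 mm of centre, and the arm is holding at about 8 N on the level, at about 22 s of the 72 s allowed. The jars, tin, cup and mug look unmoved in the before-and-after top view; only the honey jar's patch changed slightly (9% of pixels), which I took for the arm's shadow.

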